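Pop the battery hatch of a lamp power pack

TASK

Get the lamp's power pack ready for a battery change, working gently and with the fingertips only: first push the orange transport lock all the way along its track so that it no longer overlaps the blue hatch, then press the hatch once, right down at its ringed spot, so that the push-push latch lets go. Take the fingers away, let the hatch rise by itself to its stop and leave it standing open, without touching it again. Do not shift or lift the pack, and leave everything standing around alone.

Things in the scene. Friction and masses are not known exactly. Their poses are not given: they have to be found in the camera images.
- pack: Loose grey power pack, 1.1 to 1.8 kg, 170 (x) x 120 (y) x 46 mm (z, to its deck), on a 2.5 mm rubber mat. Origin: centre of its underside; z up. -x: plain front deck, roughly to the robot; +x end: display and two 16 mm tall binding posts. The blue hatch lies over x -40 to +48, y -45 to +25 mm, its flat top at z = 56 mm when shut; the orange lock is beside it on the +y side.
- press_spot (a point): Middle of the white ring (24 mm across) on the top of the blue hatch, where to press: on its centre line, 20 mm in from the free edge, 70 mm from the hinge. At (-20, -10, 56) mm in the pack's frame when shut; moves with the hatch. Pressing in takes 3 to 5 N here, over about 6 mm; then it is rigid.
- hatch (a joint): Hatch angle (rad): 0 shut, negative pressed in (end -0.085), positive open, stop 1.25. Push-push latch: pressed in past -0.073 (5 mm at the ring) and let go, it frees the hatch, which a damped spring raises to the stop in about 3 s, where it stays; pushed down again, it latches shut.
- hatch_hinge (a point): Middle of the hatch's hinge line, which runs along the pack's y at the +x end of the hatch, 50 mm above the pack's underside. The hatch, 90 mm long and 70 mm wide, swings up about it, its free edge (towards the pack's -x) rising.
- lock (a joint): Travel of the orange transport lock in m along the pack's -x: near 0 (up to 0.005) it overlaps the corner of the hatch and holds it down; from 0.021 on it is clear; end stop at 0.028. It slides with about 1.5 N of friction and stays where it is left.
- lock_rib (a point): Middle of the upright rib's face that looks to the pack's +x: the face to push on, towards the pack's -x. The rib is 6 mm thick (x), 22 mm wide (y) and rises 12.5 mm above the lock's flat top; this point is 6 mm above that top, 52 mm in y from the ringed spot. Moves with the lock.
- lock_top (a point): Middle of the lock's orange flat top behind the rib, 60.5 mm above the pack's underside and 14 mm to the pack's +x of the rib's face; the flat top reaches 28 mm from that face and is 24 mm wide. Room for closed fingers to come down here. Moves with the lock.
- mat: Thin black rubber mat under the pack, 210x155x2.5 mm, fixed to the worktop. Origin: centre of its underside. Beyond it to the right a fixed microscope, about 0.4 m tall, stands round x = 0.6, y = -0.58 (0.42 to 0.78 by -0.72 to -0.44); its eyepieces overhang towards the robot. Keep the arm clear of it.
- battery_a: Loose spare battery, 14 mm across, 50 mm tall, upright, black and copper. Origin: centre of its underside. Bystander.
- battery_b: A second one like it. Bystander.
- stain_kit: Loose small carton 40x52x62 mm. Origin: centre of its underside. Bystander.
- vial: Loose white capped bottle, 27 mm across, 85 mm tall. Origin: centre of its underside. Bystander.
- tape: Loose roll of tape lying flat, 92 mm across, 25 mm tall. Origin: centre of its underside. Bystander.
- dropper: Loose amber dropper bottle, 30 mm across, 70 mm tall. Origin: centre of its underside. Bystander.
- mug: Loose green and white mug, 78 mm across (116 mm with handle), 101 mm tall. Origin: centre of its underside. Bystander.

How it is judged:
By the outcome, as a careful person would: the job done as asked, in the order asked, and still so for the second after the job is handed in, with the robot touching nothing.
It also fails if it takes over 48 s, if anything falls off the work surface, if the arm or the gripper's body presses on something with over 40 N, if the wrist force passes 120 N, or if a joint passes its speed limit or range.

ROBOT

A 6-joint arm with a two-finger parallel gripper is mounted at the origin on a cart in front of the work surface, level with it; the furniture and walls round the work are solid. World frame = base frame: x ahead of the robot, y to its left, z up, the work surface at z = 0. Lengths are in m, angles in rad, forces in N, time in s.
With the tool pointing down it reaches from about 0.25 to 0.775 m from the base axis. Payload 4 kg.
Tool frame: the origin (TCP) lies at the centre of the arm's flange, where the gripper is bolted on; the fingertips stand 199 mm ahead of it and the grasp point (between the pads) lies 180 mm ahead of it (robot.tcp_to_tips is the z of the fingertips in the tool frame, in m); z points along the fingers, y is the line along which they close (so a half turn about z gives the same grasp; the last joint's range is limited). The gripper opens to 94 mm and grips with 3 to 60 N. Pads are 16 mm wide; open, the fingers measure 119 mm over their backs; the gripper's body (75 mm by 177 mm) begins 78 mm behind the grasp point.
Start: joints at [-1.306, 0.087, 1.371, -0, 1.684, -0.103], TCP at [0.198, -0.513, 0.405] pointing down, gripper open.
Joint ranges: [-3.1, 3.1], [-0.76, 2.03], [0.27, 2.55], [-1.08, 4.22], [0.17, 2.65], [-2.57, 2.57]. Speed limits (rad/s): [2.79, 2.79, 3.14, 3.14, 3.14, 3.14].

INTERFACE

Orientations are given as [roll, pitch, yaw] about the fixed x, y, z axes, in that order (R = Rz(yaw) Ry(pitch) Rx(roll)).
In Python, from bench import robot gives the robot as it stands.
- The arm moves only by the tool play_rows, never from a script. Its arguments are lists of equal length, an entry for each row: "translation": the shift along the tool's x, y, z scaled (see below), a list of three; "twist": the turn, a rotation vector about the tool's x, y, z scaled (see below), a list of three; "gripper": the opening, from -1 (shut) to 1 (fully open). A call has 1 to 8 rows; each row shifts and turns the commanded pose from where the row before left it, along the tool's axes as they then stand; what a row does not reach is not made up. The controller multiplies each number of a shift by 0.04 m and each number of a turn by 0.1 rad. A row lasts 1/10 s, in which the tool goes at most 50 mm and 8.59 degrees, less where a joint would pass 70% of its speed; a pose out of reach is approached as far as the arm can. A call with a number of a shift or a turn outside -1 to 1 is refused whole. A call with a gripper value outside its range is refused whole. The fingers move at their own pace and stop on an object; the grip force is fixed at half the most. Time passes only in rows, so rows that do not move let the fingers close. It gives the time, the measured TCP pose, the force, the opening and the grip force at its end, in the units of the state.
- robot.get_obs(): the state, without advancing time (a new reading comes with each control period).
- robot.snapshot(name): name is "scene" or "top" or "wrist"; returns the picture (384x512x3 uint8, red, green, blue); there is no depth.
- robot.camera_model(name): a dict with "camera_matrix" (3x3 intrinsics, pixels), "rvec" (rotation vector, rad) and "tvec" (3), from world to camera coordinates, as OpenCV has them. Camera axes: x right, y down, z forward; pixel columns grow to the right and rows downward; lengths in m; the calibration is good to about 2 mm. A picture is of the moment at which its call begins: read the wrist's pose just before it. camera_model takes no time and is no camera call; for the wrist camera it gives the pose at the moment of the call.
- robot.close_job(): hands the job in; it is judged then, once.
Trained networks look in the newest picture that a camera, given by its name, has taken for a name from the list of things; names that differ only in an ending like _2 or _b are one class to them, and where a whole thing is asked for, a point or a joint stands for the part that bears it (a point fixed in the world has none). Each returns a list of dicts, best first, with "score" (0 to 1); they miss things now and then, are a little off and sometimes report something else, mostly with a low value. They report only what shows in the picture. A call takes as long as a camera call.
- robot.recognise(name, camera): "centre" ([x, y, z] in m, in world coordinates, good to about 4 mm: the middle of the surface that is visible of it).
- robot.spot_point(name, camera): "centre" ([x, y, z] in m, in world coordinates, good to about 4 mm: a listed point, or the origin of a listed thing).
The state is a dict: "time": time; "joint_positions": joint angles; "qvel": joint speeds; "joint_torque": joint torques, N m; "tool_pos": TCP position; "ee_rot": TCP orientation; "wrist_force": force on the tool from outside, world axes, zero at the start; "wrist_torque": the same for the moment, N m; "width": finger opening in m; "finger_force": force on a finger pad.
Only numpy, scipy, OpenCV 4.12 (cv2) and the standard library are available. Lean on these libraries where they do the work, as an engineer would, in place of code of your own. Each camera call takes 0.05 s, during which the arm holds its last target. There are 200 camera calls.

## Working session

There is one attempt and no reset: what is moved stays moved. The work goes in short steps, Python scripts to look and compute and a tool call to move; the robot and the scene stay as the last step left them, time stands still between calls to the robot, and variables do not carry over. Pictures are saved under pics/ and viewed, at most 10 in all, crops included, and the job is handed in when it is done.

Besides the shell and the picture viewer there is one more tool, called after "Request:" by a JSON object that holds its "method" and its "body". play_rows: Moves the arm, as the interface text tells. Its arguments: {"type":"object","properties":{"translation":{"type":"array","items":{"type":"array","items":{"type":"number","minimum":-1,"maximum":1}}},"twist":{"type":"array","items":{"type":"array","items":{"type":"number","minimum":-1,"maximum":1}}},"gripper":{"type":"array","items":{"type":"number"}}},"required":["translation","twist","gripper"]}

```bash
mkdir -p pics; cat > h.py <<'E'
import numpy as np, cv2
from bench import robot
from scipy.spatial.transform import Rotation as R
def snap(c,n):
    im=robot.snapshot(c); cv2.imwrite(f'pics/{n}.png',im[:,:,::-1]); return im
def px(c,p):
    m=robot.camera_model(c); q,_=cv2.projectPoints(np.float64([p]),np.float64(m['rvec']),np.float64(m['tvec']),np.float64(m['camera_matrix']),None); return q.ravel().round(0)
def find(n,c,k=2,f='spot_point'):
    for r in getattr(robot,f)(n,c)[:k]: print(c,n,np.round(r['centre'],4),round(r['score'],2),px(c,r['centre']))
E
python3 - <<'E'
from h import *
o=robot.get_obs(); print(o['time'],o['tool_pos'],o['ee_rot'],o['wrist_force'])
a=snap('top','top1'); b=snap('scene','sc1')
for n in ['pack','press_spot','lock_rib','lock_top','hatch_hinge']:
  find(n,'top')
for n in ['press_spot','lock_rib','lock_top','hatch_hinge']: find(n,'scene')
for n in ['battery_a','stain_kit','vial','tape','dropper','mug']: find(n,'top')
print(robot.get_obs()['time'])
E
```

```text
0.0 [ 0.19772403 -0.51312055  0.40349916] [-3.13936073e+00 -2.11739818e-04  3.67773979e-01] [-0.4350669   0.31231374 -0.60938652]
top pack [ 0.5376 -0.0413  0.0028] 0.93 [276. 210.]
top press_spot [ 0.7604  0.1743 -0.0037] 0.68 [220. 151.]
top press_spot [ 0.5144 -0.0427  0.057 ] 0.6 [277. 215.]
top lock_rib [0.5125 0.0055 0.0701] 0.42 [263. 215.]
top lock_rib [ 0.5344 -0.0416  0.0041] 0.2 [276. 211.]
top lock_top [0.5228 0.0015 0.0594] 0.51 [264. 212.]
top hatch_hinge [ 0.5828 -0.0611  0.0524] 0.76 [282. 196.]
scene press_spot [ 0.5134 -0.0475  0.0621] 0.91 [286. 200.]
scene lock_rib [ 0.5057 -0.3329 -0.0017] 0.66 [340. 185.]
scene lock_rib [0.5131 0.0087 0.0674] 0.47 [274. 206.]
scene lock_top [0.5274 0.002  0.0623] 0.46 [272. 204.]
scene hatch_hinge [ 0.5848 -0.0615  0.0515] 0.62 [273. 192.]
scene hatch_hinge [ 0.397   0.4094 -0.0022] 0.38 [197. 308.]
top battery_a [ 0.603  -0.3664  0.0044] 0.52 [362. 194.]
top battery_a [ 0.4004 -0.3229  0.0029] 0.46 [352. 248.]
top stain_kit [ 0.5024 -0.3352 -0.002 ] 0.7 [354. 220.]
top vial [ 0.7617  0.1794 -0.0027] 0.4 [219. 151.]
top tape [ 0.7175 -0.3654 -0.0015] 0.72 [361. 164.]
top dropper [ 7.61e-01  9.92e-02 -4.00e-04] 0.46 [239. 151.]
top mug [ 0.398   0.4031 -0.0027] 0.84 [156. 246.]
0.85
```

View pics/top1.png

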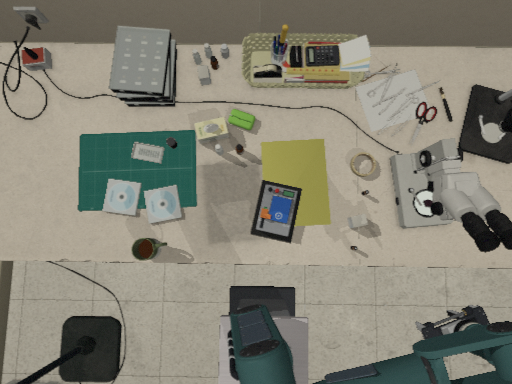

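View pics/sc1.png

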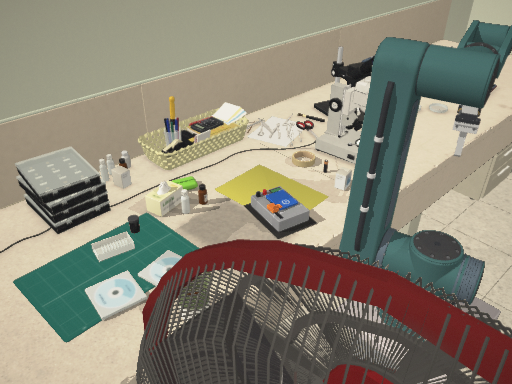

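The top view shows the pack at about (276, 210), with the lock at (264, 214) on its left and the ring at (278, 215). The estimates agree, giving a pack yaw of about -0.2. The area around it is clear, so I'm moving above it.

Request:
{"method": "play_rows", "body": {"translation": [[0.5,-0.38,0],[0.95,-0.72,0],[0.95,-0.72,0],[0.95,-0.72,0],[0.95,-0.72,0],[0.95,-0.72,0],[0.95,-0.72,0],[0.95,-0.72,0]], "twist": [[0,0,0],[0,0,0],[0,0,0],[0,0,0],[0,0,0],[0,0,0],[0,0,0],[0,0,0]], "gripper": [-1,-1,-1,-1,-1,-1,-1,-1]}}

```text
time: 1.65
tool_pos: [0.3872, -0.2062, 0.405]
ee_rot: [3.141, -0.001, 0.367]
wrist_force: [0.6, -0.1, 0.0]
width: 0.0334
finger_force: 0.0
```

Request:
{"method": "play_rows", "body": {"translation": [[0.95,-0.72,0],[0.95,-0.72,0],[0.5,-0.38,0],[0,0,0],[0,0,0],[0,0,0],[0,0,0],[0,0,0]], "twist": [[0,0,0],[0,0,0],[0,0,1],[0,0,1],[0,0,1],[0,0,1],[0,0,1],[0,0,0.7]], "gripper": [-1,-1,-1,-1,-1,-1,-1,-1]}}

```text
time: 2.45
tool_pos: [0.4501, -0.1055, 0.4047]
ee_rot: [3.141, -0.0, -0.205]
wrist_force: [-0.1, 0.6, -0.3]
width: 0.0005
finger_force: 0.0
```

```bash
python3 - <<'E'
from h import *
o=robot.get_obs(); print(o['time'],o['tool_pos'],o['ee_rot'],o['wrist_force'],o['width'],o['joint_positions'])
snap('wrist','w1'); 
for n in ['pack','press_spot','lock_rib','lock_top','hatch_hinge']: find(n,'wrist')
E
```

```text
2.45 [ 0.45006107 -0.10553378  0.40472084] [ 3.14149131e+00 -1.58803530e-04 -2.05385613e-01] [-0.12983607  0.57764357 -0.32973766] 0.00045838599217022983 [-3.53048653e-01 -1.09985116e-01  1.56587342e+00 -7.73856996e-05
  1.68553236e+00  1.42312443e+00]
wrist pack [ 0.5362 -0.0397 -0.0022] 0.9 [195. 130.]
wrist press_spot [ 0.5112 -0.0462  0.0585] 0.95 [195. 150.]
wrist lock_top [0.5257 0.0043 0.069 ] 0.74 [148. 147.]
wrist hatch_hinge [ 0.6089 -0.3693  0.0032] 0.67 [433.  18.]
wrist hatch_hinge [ 0.5804 -0.0581  0.05  ] 0.63 [192.  89.]
```

View pics/w1.png

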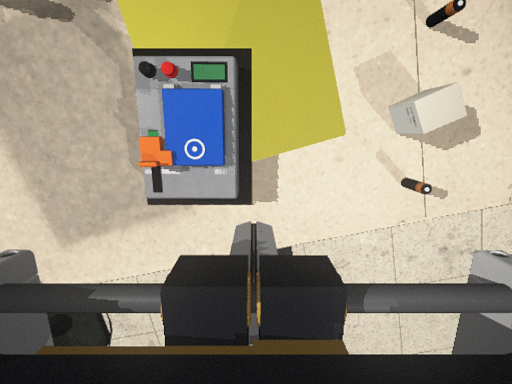

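The wrist view shows the pack square with the tool axes: ring at (195, 150), orange lock at (139-172, 136-166), posts at (148-168, 69). I'll go closer for one more look.

Request:
{"method": "play_rows", "body": {"translation": [[0.1,-0.7,0.5],[0.1,-0.7,0.5],[0.1,-0.7,0.5],[0,-0.7,0.5],[0,0,0]], "twist": [[0,0,0],[0,0,0],[0,0,0],[0,0,0],[0,0,0]], "gripper": [-1,-1,-1,-1,-1]}}

```text
time: 3.25
tool_pos: [0.4837, 0.004, 0.3213]
ee_rot: [-3.141, 0.007, -0.198]
wrist_force: [0.5, -1.0, -0.7]
width: 0.0
finger_force: 0.0
```

```bash
python3 - <<'E'
from h import *
o=robot.get_obs(); print(o['time'],o['tool_pos'],o['ee_rot'],o['wrist_force'])
im=snap('wrist','w2'); cv2.imwrite('pics/w2c.png',cv2.resize(im[20:270,100:400,::-1],None,fx=2.3,fy=2.3,interpolation=2))
for n in ['pack','press_spot','lock_rib','lock_top','hatch_hinge']: find(n,'wrist')
E
```

```text
3.25 [0.48374043 0.00400275 0.32131412] [-3.1411638   0.00667307 -0.19761476] [ 0.50224143 -1.04540394 -0.67197434]
wrist pack [ 0.5351 -0.0395 -0.0013] 0.78 [281. 142.]
wrist press_spot [ 0.5148 -0.0468  0.0574] 0.8 [298. 165.]
wrist lock_rib [0.5134 0.0114 0.0696] 0.55 [236. 182.]
wrist lock_top [0.5226 0.0048 0.0677] 0.61 [241. 170.]
wrist hatch_hinge [ 0.5792 -0.0606  0.052 ] 0.57 [300.  92.]
```

View pics/w2c.png

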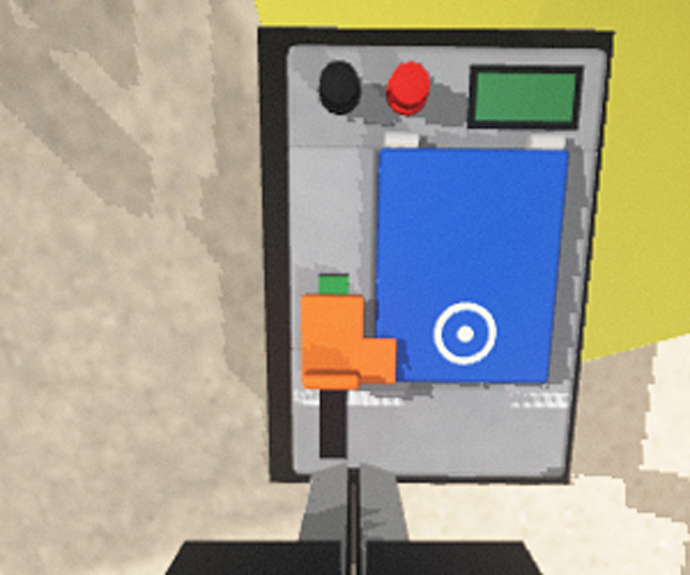

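The lock's flat top spans crop (302-363, 295-370), with the rib along its lower edge at y 370-388, and the ring centre is at (465, 333). I'll back-project these.

```bash
cat >> h.py <<'E'
def back(c,uv,z):
    m=robot.camera_model(c); K=np.array(m['camera_matrix']); Rm=cv2.Rodrigues(np.float64(m['rvec']))[0]; t=np.float64(m['tvec']).ravel()
    d=Rm.T@np.linalg.solve(K,[uv[0],uv[1],1]); C=-Rm.T@t; return C+d*(z-C[2])/d[2]
def totool(w):
    o=robot.get_obs(); return R.from_euler('xyz',o['ee_rot']).inv().apply(np.array(w)-o['tool_pos'])
E
python3 - <<'E'
from h import *
B=lambda u,v,z: back('wrist',(100+u/2.3,20+v/2.3),z)
q=[B(*p,.0585) for p in [(381,150),(568,150),(376,381),(549,381)]]
e=q[1]-q[0]; g=q[1]-q[3]; f=q[0]-q[2]
print('yaw',np.arctan2(e[1],e[0])+np.pi/2,np.arctan2(g[1],g[0]),np.arctan2(f[1],f[0]),np.linalg.norm(e),np.linalg.norm(g))
print('ring',B(465,333,.0585)); print('farL',B(302,295,.063),'farR',B(363,295,.063)); print('rib top face',B(331,371,.0755),'face base',B(331,371,.063),'rib back',B(331,388,.0755))
print('black post tops',B(340,85,.0645),'cam',totool(-cv2.Rodrigues(np.float64(robot.camera_model('wrist')['rvec']))[0].T@np.float64(robot.camera_model('wrist')['tvec']).ravel()))
E
```

```text
yaw -0.20332060186646905 -0.2066312345851414 -0.2152939045775499 0.07054531546817332 0.08873701405442413
ring [ 0.51507187 -0.05148159  0.0585    ]
farL [0.54332182 0.0093248  0.063     ] farR [ 0.53850243 -0.01405106  0.063     ]
rib top face [0.51367936 0.00365994 0.0755    ] face base [0.51154445 0.00455111 0.063     ] rib back [0.50718651 0.00505588 0.0755    ]
black post tops [ 0.61312077 -0.02064934  0.0645    ] cam [ 0.07009149 -0.00058771  0.01853674]
```

Request:
{"method": "play_rows", "body": {"translation": [[0.54,-0.07,0],[0.54,-0.07,0],[0,0,0.5],[0,0,0],[0,0,0]], "twist": [[0,0,0],[0,0,0],[0,0,0],[0,0,0],[0,0,0]], "gripper": [-1,-1,-1,-1,-1]}}

```text
time: 4.05
tool_pos: [0.5276, -0.0022, 0.3049]
ee_rot: [3.141, 0.0, -0.203]
wrist_force: [0.4, 0.2, 0.7]
width: 0.0004
finger_force: 0.0
```

```bash
python3 - <<'E'
from h import *
o=robot.get_obs(); print(o['time'],o['tool_pos'],o['ee_rot'],o['wrist_force'],robot.robot.tcp_to_tips if hasattr(robot,'robot') else robot.tcp_to_tips)
print('to lock_top',totool([.527,.0005,.066])-[0,0,.199])
snap('wrist','w3')
for n in ['lock_rib','lock_top','press_spot']: find(n,'wrist')
E
```

```text
4.05 [ 0.52758642 -0.00215892  0.30490979] [ 3.14133664e+00  4.69894792e-04 -2.03196616e-01] [0.44726762 0.18294968 0.66517362] 0.1992
to lock_top [-0.00099866 -0.00254704  0.03990964]
wrist lock_rib [0.5105 0.0101 0.0686] 0.68 [244. 237.]
wrist lock_rib [ 0.5366 -0.0404 -0.0006] 0.53 [287. 182.]
wrist lock_top [0.5247 0.0055 0.0663] 0.83 [246. 220.]
wrist press_spot [ 0.5105 -0.0461  0.0574] 0.67 [306. 221.]
```

View pics/w3.png

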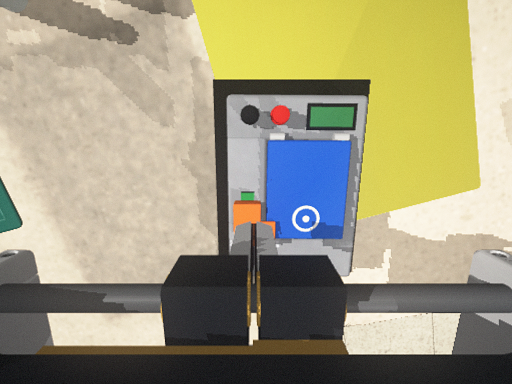

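The fingertips sit right over the lock's flat top, around (250, 225), a few mm right of its middle. I'm shifting 5 mm and descending.

Request:
{"method": "play_rows", "body": {"translation": [[-0.01,-0.12,0.3],[0,0,0.3],[0,0,0.2],[0,0,0.1],[0,0,0.03],[0,0,0]], "twist": [[0,0,0],[0,0,0],[0,0,0],[0,0,0],[0,0,0],[0,0,0]], "gripper": [-1,-1,-1,-1,-1,-1]}}

```text
time: 4.85
tool_pos: [0.5284, 0.0032, 0.2672]
ee_rot: [3.141, 0.0, -0.202]
wrist_force: [-0.8, 0.3, 0.1]
width: 0.0005
finger_force: 0.0
```

Request:
{"method": "play_rows", "body": {"translation": [[-0.1,0,0],[-0.1,0,0],[-0.1,0,0],[0,0,0]], "twist": [[0,0,0],[0,0,0],[0,0,0],[0,0,0]], "gripper": [-1,-1,-1,-1]}}

```text
time: 5.25
tool_pos: [0.5162, 0.0058, 0.2679]
ee_rot: [3.142, -0.001, -0.202]
wrist_force: [-0.3, -0.0, 0.1]
width: 0.0003
finger_force: 0.1
```

Request:
{"method": "play_rows", "body": {"translation": [[-0.1,0,0],[-0.1,0,0],[0,0,0]], "twist": [[0,0,0],[0,0,0],[0,0,0]], "gripper": [-1,-1,-1]}}

```text
time: 5.55
tool_pos: [0.5084, 0.0074, 0.2678]
ee_rot: [-3.142, -0.0, -0.202]
wrist_force: [0.9, -0.8, -0.1]
width: 0.0005
finger_force: 0.3
```

```bash
python3 - <<'E'
from h import *
o=robot.get_obs(); print(o['time'],o['tool_pos'],o['wrist_force'],o['wrist_torque'])
im=snap('wrist','w4');cv2.imwrite('pics/w4c.png',cv2.resize(im[60:310,130:400,::-1],None,fx=2.2,fy=2.2,interpolation=2))
E
```

```text
5.55 [0.5083663  0.00739303 0.26775429] [ 0.8605634  -0.77058465 -0.05187512] [ 0.11525412 -0.1058476  -0.01709791]
```

View pics/w4c.png

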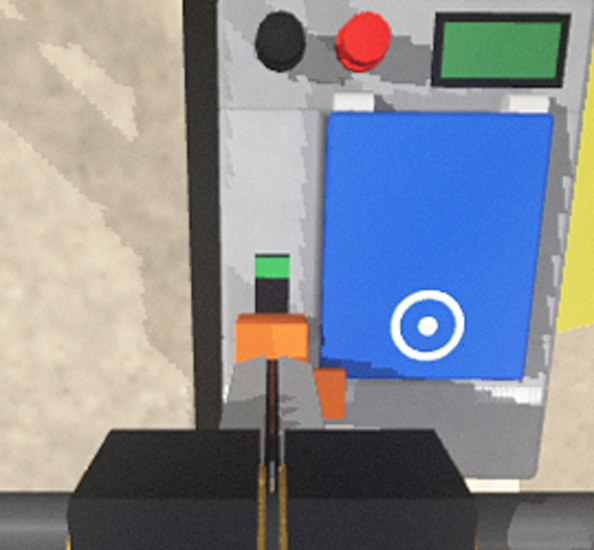

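The lock is sliding: it's now at crop (237-345, 315-415), with its tab just leaving the hatch edge at y≈378. I'll continue to the end stop in small steps, watching the force.

Request:
{"method": "play_rows", "body": {"translation": [[-0.1,0,0],[-0.1,0,0],[0,0,0]], "twist": [[0,0,0],[0,0,0],[0,0,0]], "gripper": [-1,-1,-1]}}

```text
time: 5.9
tool_pos: [0.5004, 0.009, 0.2675]
ee_rot: [3.141, 0.001, -0.202]
wrist_force: [0.0, 0.2, 0.5]
width: 0.0006
finger_force: 0.2
```

Request:
{"method": "play_rows", "body": {"translation": [[-0.05,0,0],[-0.05,0,0],[0,0,0]], "twist": [[0,0,0],[0,0,0],[0,0,0]], "gripper": [-1,-1,-1]}}

```text
time: 6.2
tool_pos: [0.4968, 0.0098, 0.2674]
ee_rot: [3.142, 0.0, -0.202]
wrist_force: [1.0, 0.0, 0.5]
width: 0.0004
finger_force: 0.4
```

```bash
python3 - <<'E'
from h import *
o=robot.get_obs(); print(o['time'],o['tool_pos'],o['wrist_force'],o['wrist_torque'])
im=snap('wrist','w5')
g=[cv2.cvtColor(cv2.imread(f'pics/{n}.png'),cv2.COLOR_BGR2HSV) for n in ('w4','w5')]
for h in g:
    m=(h[...,0]>5)&(h[...,0]<14)&(h[...,1]>190)&(h[...,2]>120); m[280:]=0
    ys,xs=np.nonzero(m); print(m.sum(),ys.min(),xs.min(),xs.max(), back('wrist',((xs.min()+np.median(xs))/2,ys.min()),.063))
E
```

```text
6.2 [0.49676857 0.00975192 0.26744342] [0.99489099 0.03407548 0.4506525 ] [ 0.14363805 -0.16721818 -0.04366354]
248 204 237 285 [0.51519533 0.00418928 0.063     ]
331 204 237 285 [0.51526751 0.00454189 0.063     ]
```

Request:
{"method": "play_rows", "body": {"translation": [[-0.04,0,0],[0,0,0]], "twist": [[0,0,0],[0,0,0]], "gripper": [-1,-1]}}

```text
time: 6.45
tool_pos: [0.4953, 0.01, 0.2674]
ee_rot: [3.142, 0.0, -0.202]
wrist_force: [1.5, 0.1, 0.3]
width: 0.0004
finger_force: 0.5
```

Request:
{"method": "play_rows", "body": {"translation": [[-0.03,0,0],[0,0,0]], "twist": [[0,0,0],[0,0,0]], "gripper": [-1,-1]}}

```text
time: 6.65
tool_pos: [0.4946, 0.0102, 0.2675]
ee_rot: [3.142, -0.002, -0.202]
wrist_force: [4.0, -0.0, -2.6]
width: 0.0007
finger_force: 2.0
```

The force jumped to 4 N, so this is the end stop. I'm backing off and lifting.

Request:
{"method": "play_rows", "body": {"translation": [[0.1,0,0],[0,0,-0.2],[0,0,-0.4],[-0.3,0,-0.6],[-0.3,0.5,0],[0,0.5,0],[0,0,0]], "twist": [[0,0,0],[0,0,0],[0,0,0],[0,0,0],[0,0,0],[0,0,0],[0,0,0]], "gripper": [-1,-1,-1,-1,-1,-1,-1]}}

```text
time: 7.35
tool_pos: [0.466, -0.0261, 0.3162]
ee_rot: [3.141, 0.0, -0.205]
wrist_force: [1.0, 1.5, 0.4]
width: 0.0006
finger_force: 0.0
```

```bash
python3 - <<'E'
from h import *
o=robot.get_obs(); print(o['time'],o['tool_pos'],o['ee_rot'],o['wrist_force'])
im=snap('wrist','w6');cv2.imwrite('pics/w6c.png',cv2.resize(im[50:290,100:400,::-1],None,fx=2.3,fy=2.3,interpolation=2))
for n in ['pack','lock_rib','lock_top','press_spot','hatch_hinge']: find(n,'wrist')
E
```

```text
7.35 [ 0.46599081 -0.02607222  0.31620782] [ 3.14076685e+00  1.33907034e-04 -2.04561283e-01] [0.97613082 1.48143168 0.43490176]
wrist pack [ 0.5394 -0.0418 -0.0007] 0.8 [256. 127.]
wrist lock_rib [0.4873 0.0158 0.0685] 0.58 [204. 199.]
wrist lock_top [0.4983 0.0104 0.0657] 0.87 [208. 185.]
wrist press_spot [ 0.5136 -0.0476  0.053 ] 0.89 [269. 153.]
wrist hatch_hinge [ 0.5784 -0.0575  0.051 ] 0.68 [266.  75.]
```

View pics/w6c.png

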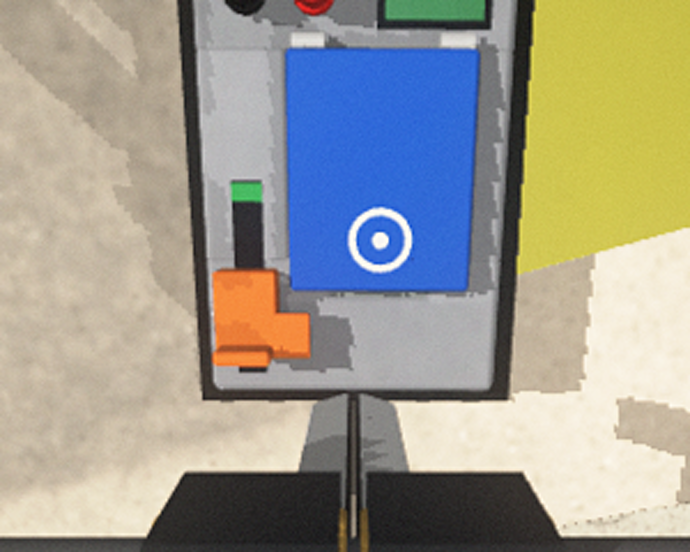

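The lock is clear of the hatch: its tab is at (275-310, 313-357) and the hatch edge is at y≈290. The pack looks unshifted, and the ring is at (380, 240). Next I'll quantify the travel and the ring position.

```bash
python3 - <<'E'
from h import *
B=lambda u,v,z: back('wrist',(100+u/2.3,50+v/2.3),z)
a=B(246,270,.063); print('far edge',a,'travel',np.linalg.norm(a[:2]-[.541,-.0023])); r=B(380,240,.0585); print('ring',r)
print('corner hatch',B(286,48,.0585),B(479,50,.0585),B(468,290,.0585))
print('tool to ring',totool([.515,-.0485,.0585])-[0,0,.1992],totool(r)-[0,0,.1992])
print('to lock_top +12mm',totool(a)-[.02,0,.1992])
E
```

```text
far edge [0.51340535 0.00815169 0.063     ] travel 0.029507669362903957
ring [ 0.5139077  -0.04405209  0.0585    ]
corner hatch [ 0.58706772 -0.02404621  0.0585    ] [ 0.57268131 -0.09128839  0.0585    ] [ 0.48803963 -0.07409474  0.0585    ]
tool to ring [0.05222797 0.0140456  0.05758379] [0.05026802 0.00990608 0.05758583]
to lock_top +12mm [ 0.01933048 -0.04114297  0.05310233]
```

Request:
{"method": "play_rows", "body": {"translation": [[0.64,0.16,0],[0.64,0.16,0.1],[0,0,0.5],[0,0,0.4],[0,0,0.2],[0,0,0]], "twist": [[0,0,0],[0,0,0],[0,0,0],[0,0,0],[0,0,0],[0,0,0]], "gripper": [-1,-1,-1,-1,-1,-1]}}

```text
time: 8.25
tool_pos: [0.5138, -0.0473, 0.2658]
ee_rot: [-3.142, 0.004, -0.202]
wrist_force: [0.3, 0.1, -0.1]
width: 0.0003
finger_force: 0.0
```

```bash
python3 - <<'E'
from h import *
o=robot.get_obs(); print(o['time'],o['tool_pos'],o['ee_rot'],o['wrist_force'])
im=snap('wrist','w7');cv2.imwrite('pics/w7c.png',cv2.resize(im[90:330,100:400,::-1],None,fx=2.3,fy=2.3,interpolation=2))
E
```

```text
8.25 [ 0.51384845 -0.0472683   0.26584185] [-3.14158594  0.00353998 -0.20156351] [ 0.3347532   0.14304364 -0.10145119]
```

View pics/w7c.png

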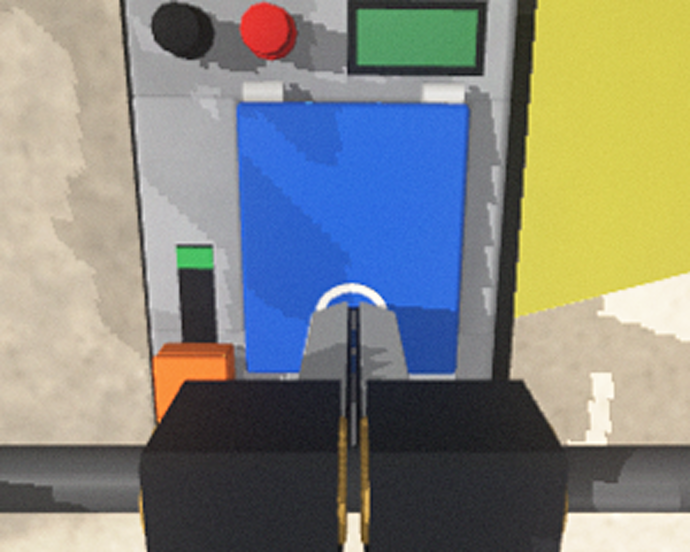

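The fingertips are centred on the ring: tip at (352, 307), ring arc symmetric about x=351. I'm pressing in small steps.

Request:
{"method": "play_rows", "body": {"translation": [[0,0,0.1],[0,0,0.1],[0,0,0.05],[0,0,0]], "twist": [[0,0,0],[0,0,0],[0,0,0],[0,0,0]], "gripper": [-1,-1,-1,-1]}}

```text
time: 8.7
tool_pos: [0.5142, -0.0477, 0.2577]
ee_rot: [-3.142, -0.001, -0.202]
wrist_force: [-0.4, -0.2, 0.9]
width: 0.0005
finger_force: 0.6
```

Request:
{"method": "play_rows", "body": {"translation": [[0,0,0.05],[0,0,0.03],[0,0,0]], "twist": [[0,0,0],[0,0,0],[0,0,0]], "gripper": [-1,-1,-1]}}

```text
time: 9.0
tool_pos: [0.5142, -0.0477, 0.2545]
ee_rot: [-3.142, -0.0, -0.202]
wrist_force: [-1.4, 0.4, 2.6]
width: 0.0003
finger_force: 1.4
```

Request:
{"method": "play_rows", "body": {"translation": [[0,0,0.04],[0,0,0]], "twist": [[0,0,0],[0,0,0]], "gripper": [-1,-1]}}

```text
time: 9.2
tool_pos: [0.5142, -0.0477, 0.253]
ee_rot: [3.142, -0.0, -0.202]
wrist_force: [-2.5, 0.6, 3.8]
width: 0.0004
finger_force: 1.7
```

Request:
{"method": "play_rows", "body": {"translation": [[0,0,0.03],[0,0,0]], "twist": [[0,0,0],[0,0,0]], "gripper": [-1,-1]}}

```text
time: 9.4
tool_pos: [0.5142, -0.0477, 0.2523]
ee_rot: [3.142, -0.0, -0.202]
wrist_force: [-2.9, 0.7, 6.9]
width: 0.0004
finger_force: 3.6
```

Rigid at about 7 N. One slight extra press, then straight up and away faster than the hatch rises.

Request:
{"method": "play_rows", "body": {"translation": [[0,0,0.02],[0,0,0],[0,0,-0.4],[0,0,-0.8],[-0.3,0,-0.9],[-0.7,0,-0.7],[-0.8,0,-0.3],[-0.8,0,0]], "twist": [[0,0,0],[0,0,0],[0,0,0],[0,0,0],[0,0,0],[0,0,0],[0,0,0],[0,0,0]], "gripper": [-1,-1,-1,-1,-1,-1,-1,-1]}}

```text
time: 10.2
tool_pos: [0.412, -0.0269, 0.3767]
ee_rot: [3.141, -0.005, -0.202]
wrist_force: [0.2, -0.2, -0.1]
width: 0.0001
finger_force: 0.0
```

Request:
{"method": "play_rows", "body": {"translation": [[-0.5,0,0],[0,0,0],[0,0,0],[0,0,0],[0,0,0],[0,0,0],[0,0,0],[0,0,0]], "twist": [[0,0,0],[0,0,0],[0,0,0],[0,0,0],[0,0,0],[0,0,0],[0,0,0],[0,0,0]], "gripper": [-1,-1,-1,-1,-1,-1,-1,-1]}}

```text
time: 11.0
tool_pos: [0.393, -0.0229, 0.3745]
ee_rot: [3.142, 0.0, -0.202]
wrist_force: [-0.7, 0.2, -0.3]
width: 0.0001
finger_force: 0.0
```

Request:
{"method": "play_rows", "body": {"translation": [[0,0,0],[0,0,0],[0,0,0],[0,0,0],[0,0,0],[0,0,0],[0,0,0],[0,0,0]], "twist": [[0,0,0],[0,0,0],[0,0,0],[0,0,0],[0,0,0],[0,0,0],[0,0,0],[0,0,0]], "gripper": [-1,-1,-1,-1,-1,-1,-1,-1]}}

```text
time: 11.8
tool_pos: [0.3927, -0.0228, 0.3747]
ee_rot: [3.142, -0.0, -0.202]
wrist_force: [0.4, 0.6, -0.1]
width: 0.0006
finger_force: 0.0
```

Request:
{"method": "play_rows", "body": {"translation": [[0,0,0],[0,0,0],[0,0,0],[0,0,0],[0,0,0],[0,0,0],[0,0,0],[0,0,0]], "twist": [[0,0,0],[0,0,0],[0,0,0],[0,0,0],[0,0,0],[0,0,0],[0,0,0],[0,0,0]], "gripper": [-1,-1,-1,-1,-1,-1,-1,-1]}}

```text
time: 12.6
tool_pos: [0.3927, -0.0228, 0.3746]
ee_rot: [3.142, 0.0, -0.202]
wrist_force: [-0.0, -0.5, 0.3]
width: 0.0001
finger_force: 0.0
```

Request:
{"method": "play_rows", "body": {"translation": [[0,0,0],[0,0,0],[0,0,0],[0,0,0],[0,0,0],[0,0,0],[0,0,0],[0,0,0]], "twist": [[0,0,0],[0,0,0],[0,0,0],[0,0,0],[0,0,0],[0,0,0],[0,0,0],[0,0,0]], "gripper": [-1,-1,-1,-1,-1,-1,-1,-1]}}

```text
time: 13.4
tool_pos: [0.3927, -0.0228, 0.3747]
ee_rot: [3.141, -0.0, -0.202]
wrist_force: [-0.2, 0.5, 0.5]
width: 0.0003
finger_force: 0.0
```

```bash
python3 - <<'E'
from h import *
o=robot.get_obs(); print(o['time'],o['tool_pos'],o['wrist_force'])
im=snap('wrist','w8')
for n in ['pack','lock_rib','press_spot']: find(n,'wrist')
E
```

```text
13.4 [ 0.39273357 -0.02283368  0.37467704] [-0.16452613  0.46822652  0.47806303]
wrist pack [ 0.5379 -0.0406 -0.0008] 0.79 [244.  67.]
wrist lock_rib [0.488  0.0171 0.0686] 0.74 [197. 116.]
```

View pics/w8.png

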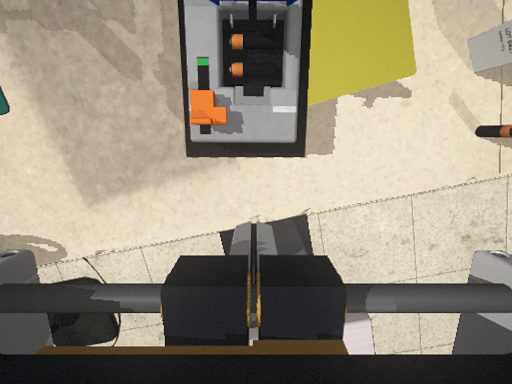

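The hatch has swung up, showing the battery bay at (250, 55). The lock stays clear at (205, 108) and the pack hasn't moved. I'll wait a little longer and take a last look from the scene camera.

Request:
{"method": "play_rows", "body": {"translation": [[0,0,0],[0,0,0],[0,0,0],[0,0,0],[0,0,0],[0,0,0],[0,0,0],[0,0,0]], "twist": [[0,0,0],[0,0,0],[0,0,0],[0,0,0],[0,0,0],[0,0,0],[0,0,0],[0,0,0]], "gripper": [-1,-1,-1,-1,-1,-1,-1,-1]}}

```text
time: 14.4
tool_pos: [0.3927, -0.0228, 0.3747]
ee_rot: [3.142, -0.0, -0.202]
wrist_force: [-0.2, -0.4, 0.2]
width: 0.0006
finger_force: 0.0
```

Request:
{"method": "play_rows", "body": {"translation": [[0,0,0],[0,0,0],[0,0,0],[0,0,0],[0,0,0],[0,0,0],[0,0,0],[0,0,0]], "twist": [[0,0,0],[0,0,0],[0,0,0],[0,0,0],[0,0,0],[0,0,0],[0,0,0],[0,0,0]], "gripper": [-1,-1,-1,-1,-1,-1,-1,-1]}}

```text
time: 15.2
tool_pos: [0.3927, -0.0229, 0.3747]
ee_rot: [3.142, -0.0, -0.202]
wrist_force: [-0.3, -0.7, 0.2]
width: 0.0007
finger_force: 0.0
```

```bash
python3 - <<'E'
from h import *
im=snap('top','t2'); im2=snap('scene','s2'); find('pack','top'); find('lock_rib','scene')
f=lambda a:cv2.resize(a,(390,390),interpolation=2)
cv2.imwrite('pics/fin.png',np.hstack([f(im[160:260,230:330,::-1]),f(im2[150:250,230:330,::-1])]))
w=cv2.imread('pics/w8.png')[:,:,::-1].astype(int); print(robot.get_obs()['time'],abs(robot.snapshot('wrist').astype(int)-w)[:200].mean())
E
```

```text
top pack [ 0.5361 -0.0437  0.0013] 0.59 [276. 210.]
scene lock_rib [0.4872 0.0121 0.0704] 0.59 [279. 209.]
scene lock_rib [ 0.398  -0.3224  0.0013] 0.48 [363. 197.]
15.4 2.2979231770833333
```

View pics/fin.png

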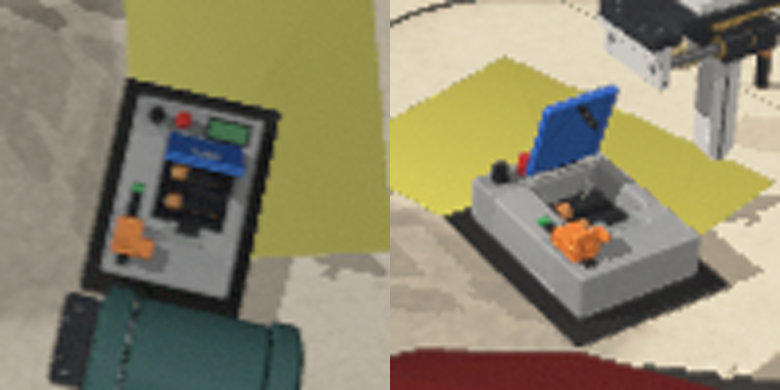

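The hatch stands open at about 70° (right half, (570, 130)), the lock is at its track end, the pack sits square on the mat and the arm is clear.

```bash
python3 -c "
from bench import robot
print(robot.close_job())"
```

```text
the job is handed in; nothing more can be done
None
```

The job is handed in: I pushed the lock to its end stop and pressed the hatch once at the ring; it rose by itself and stands open, and the pack did not visibly move.

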